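Set up a repeat run of sample vials in reverse order

ROBOT

A 6-joint arm with a two-finger parallel gripper is mounted at the origin on a cart in front of the work surface, level with it; the furniture and walls round the work are solid. World frame = base frame: x ahead of the robot, y to its left, z up, the work surface at z = 0. Lengths are in mm, angles in rad, forces in N, time in s.
With the tool pointing down it reaches from about 300 to 775 mm from the base axis. Payload 14.6 kg.
Tool frame: the origin (TCP) lies midway between the tips of the shut fingers; the grasp point (between the pads) lies grasp_offset behind it (grasp_offset is the distance from the TCP to the grasp point, in mm); z points along the fingers, y is the line along which they close (so a half turn about z gives the same grasp; the last joint's range is limited). The gripper opens to 94 mm and grips with 3 to 60 N. Pads are 16 mm wide; open, the fingers measure 119 mm over their backs; the gripper's body (75 mm by 177 mm) begins 78 mm behind the grasp point.
Start: joints at [1.108, 0.3, 1.521, -0, 1.321, -0.067], TCP at [212.047, 507.469, 205.446] pointing down, gripper open.
Joint ranges: [-3.03, 3.03], [-0.79, 2.21], [0.23, 2.52], [-1.04, 4.18], [0, 3.07], [-2.55, 2.55]. Speed limits (rad/s): [2.22, 2.22, 2.57, 3.14, 3.14, 3.14].

INTERFACE

Orientations are given as [roll, pitch, yaw] about the fixed x, y, z axes, in that order (R = Rz(yaw) Ry(pitch) Rx(roll)).
In Python, from cell import * gives the robot as it stands. The module is installed in compiled form; this text tells all that it offers.
- The arm moves only by the shell command python3 -m jog 'ROWS' [FORCE]. ROWS is JSON, a list of rows, each a list of 3 entries, a list of its own where there are three numbers: the finger opening in mm, from 0 to 94, then the shift along the tool's x, y, z in units of 50 mm (1.0 is 50 mm), then the turn about the tool's z in units of 180 degrees (1.0 is 180 degrees). In form: [[fingers, [dx, dy, dz], twist], ...]. A call has 1 to 20 rows; each row shifts and turns the commanded pose from where the row before left it, along the tool's axes as they then stand; what a row does not reach is not made up. A row lasts 1/10 s, in which the tool goes at most 50 mm and 8.59 degrees, less where a joint would pass 70% of its speed; a pose out of reach is approached as far as the arm can. A call with a number of a shift or a turn outside -1 to 1 is refused whole. A call with a gripper value outside its range is refused whole. The fingers move at their own pace and stop on an object; FORCE is the grip in N (left out, the last holds). Time passes only in rows, so rows that do not move let the fingers close. It gives the time, the measured TCP pose, the force, the opening and the grip force at its end, in the units of the state.
- read_state(): the state, without advancing time (a new reading comes with each control period).
- camera(name): name is "scene" or "top"; returns the picture (400x640x3 uint8, red, green, blue); there is no depth.
- calibration(name): a dict with "mtx" (3x3 intrinsics, pixels), "distortion" ([k1, k2, p1, p2, k3] as OpenCV has them; the pictures are not rectified), "cam_to_world" (4x4, takes a point from camera to world coordinates). Camera axes: x right, y down, z forward; pixel columns grow to the right and rows downward; lengths in mm; the calibration is good to about 2 mm. A picture is of the moment at which its call begins. calibration takes no time and is no camera call.
- sign_off(): hands the job in; it is judged then, once.
Trained networks look in the newest picture that a camera, given by its name, has taken for a name from the list of things; names that differ only in an ending like _2 or _b are one class to them, and where a whole thing is asked for, a point or a joint stands for the part that bears it (a point fixed in the world has none). Each returns a list of dicts, best first, with "conf" (0 to 1); they miss things now and then, are a little off and sometimes report something else, mostly with a low value. They report only what shows in the picture. A call takes as long as a camera call. They do not tell look-alikes from the thing itself.
- regions_of(camera, query): "pixels" (400x640 bool, what is visible of it) and "rect" ([centre column, centre row, width, height] in pixels, round what is visible of it).
The state is a dict: "clock": time; "joints": joint angles; "qd": joint speeds; "effort": joint torques, N m; "eef_pos": TCP position; "eef_rot": TCP orientation; "wrist_force": force on the tool from outside, world axes, zero at the start; "moment": the same for the moment, N m; "finger_gap": finger opening in mm; "finger_force": force on a finger pad.
Only numpy, scipy, OpenCV 4.12 (cv2) and the standard library are available. Lean on these libraries where they do the work, as an engineer would, in place of code of your own. Each camera call takes 0.05 s, during which the arm holds its last target. There are 200 camera calls.

TASK

The four sample vials in the grey carrying rack have been measured once, in the order in which they stand there counted from its black end; to cancel the instrument's drift the repeat run goes in reverse. Move all four into the green bench rack in reverse order, so that the vial farthest from the black end of the carrying rack comes to stand nearest the black end of the bench rack, and so on down the row. Keep every vial upright all the way, and leave each one standing fully down in its well.

Things in the scene. Friction and masses are not known exactly. Their poses are not given: they have to be found in the camera images.
- vial_red_centre (a point): centre (half-way up) of the red-capped glass sample vial with white powder: upright cylinder 25 mm across, 50 mm tall, 18 g, z up. It starts in a well of the carrying rack, base 8 mm and centre 33 mm above the table; its lower 12 mm are down in the well and the upper 38 mm stand clear of the rack: grip it there.
- vial_blue_centre (a point): centre (half-way up) of the blue-capped glass sample vial with white powder: upright cylinder 25 mm across, 50 mm tall, 18 g, z up. It starts in a well of the carrying rack, base 8 mm and centre 33 mm above the table; its lower 12 mm are down in the well and the upper 38 mm stand clear of the rack: grip it there.
- vial_white_centre (a point): centre (half-way up) of the white-capped glass sample vial with pink contents: upright cylinder 25 mm across, 50 mm tall, 18 g, z up. It starts in a well of the carrying rack, base 8 mm and centre 33 mm above the table; its lower 12 mm are down in the well and the upper 38 mm stand clear of the rack: grip it there.
- vial_yellow_centre (a point): centre (half-way up) of the yellow-capped glass sample vial with white powder: upright cylinder 25 mm across, 50 mm tall, 18 g, z up. It starts in a well of the carrying rack, base 8 mm and centre 33 mm above the table; its lower 12 mm are down in the well and the upper 38 mm stand clear of the rack: grip it there.
- cell_red: grey cell of the carrying rack in which the red-capped vial starts; it stays there, so it records that vial's place. Fixed block 48.5 x 48 x 16 mm with one round well, 31 mm wide, 12 mm deep, in its middle. Origin: centre of its underside, 4 mm above the table; x along the row, z up.
- cell_blue: grey cell of the carrying rack in which the blue-capped vial starts; it stays there, so it records that vial's place. Fixed block 48.5 x 48 x 16 mm with one round well, 31 mm wide, 12 mm deep, in its middle. Origin: centre of its underside, 4 mm above the table; x along the row, z up.
- cell_white: grey cell of the carrying rack in which the white-capped vial starts; it stays there, so it records that vial's place. Fixed block 48.5 x 48 x 16 mm with one round well, 31 mm wide, 12 mm deep, in its middle. Origin: centre of its underside, 4 mm above the table; x along the row, z up.
- cell_yellow: grey cell of the carrying rack in which the yellow-capped vial starts; it stays there, so it records that vial's place. Fixed block 48.5 x 48 x 16 mm with one round well, 31 mm wide, 12 mm deep, in its middle. Origin: centre of its underside, 4 mm above the table; x along the row, z up.
- carrying_rack: grey carrying rack, 236 x 52 mm, fixed: four cells in a row on an aluminium channel, an upright plate 16 x 52 mm, 30 mm high at each end, one black, one grey. Origin: centre of its underside on the table; x along the row, away from the black plate, z up. Four wells at x = -75 (next to the black plate), -25, 25, 75 mm, y = 0; top 20 mm, well floors 8 mm above the table.
- bench_rack: green bench rack, 236 x 52 mm, fixed, empty at first; end plates 30 mm high, one black, one green. Origin: centre of its underside on the table; x along the row, away from the black plate, z up. Round wells 31 mm wide with bevelled mouths at x = -75 (next to the black plate), -25, 25, 75 mm, y = 0; top 20 mm, well floors 8 mm above the table. White dots count the wells.
There are look-alikes about, which are no part of the job. What is shaped like the part that bears vial_yellow_centre but orange, purple or turquoise is not meant.

How it is judged:
By the outcome, as a careful person would: the job done as asked, in the order asked, and still so for the second after the job is handed in, with the robot touching nothing.
It also fails if it takes over 106 s, if anything falls off the work surface, if the arm or the gripper's body presses on something with over 40 N, if the wrist force passes 120 N, or if a joint passes its speed limit or range.

## Working session

There is one attempt and no reset: what is moved stays moved. The work goes in short steps, Python scripts to look and compute and a shell command to move; the robot and the scene stay as the last step left them, time stands still between calls to the robot, and variables do not carry over. Pictures are saved under pics/ and viewed, at most 17 in all, crops included, and the job is handed in when it is done.

```bash
mkdir -p pics; python3 - <<'E'
from cell import *
import cv2,numpy as np
for n in("scene","top"):
    im=camera(n); cv2.imwrite(f"pics/{n}0.png",im[:,:,::-1])
    c=calibration(n); print(n,np.round(c["mtx"],1).tolist(),np.round(c["distortion"],3),np.round(c["cam_to_world"],3).tolist())
    for q in("vial_red_centre","vial_blue_centre","vial_white_centre","vial_yellow_centre","carrying_rack","bench_rack"):
        print(q,[(np.round(r["rect"]).tolist(),round(r["conf"],2)) for r in regions_of(n,q)][:6])
s=read_state();print(s)
E
```

```text
scene [[438.8, 0.0, 318.9], [0.0, 438.8, 194.1], [0.0, 0.0, 1.0]] [-0.094  0.     0.     0.     0.   ] [[0.663, -0.404, 0.63, -174.854], [-0.748, -0.381, 0.544, -605.356], [0.02, -0.832, -0.554, 663.514], [0.0, 0.0, 0.0, 1.0]]
vial_red_centre [([410.0, 231.0, 14.0, 18.0], 0.53)]
vial_blue_centre [([421.0, 245.0, 15.0, 26.0], 0.53)]
vial_white_centre [([387.0, 206.0, 7.0, 22.0], 0.65)]
vial_yellow_centre [([339.0, 212.0, 9.0, 22.0], 0.62), ([361.0, 249.0, 9.0, 20.0], 0.61), ([398.0, 217.0, 14.0, 19.0], 0.52), ([382.0, 257.0, 12.0, 26.0], 0.49)]
carrying_rack [([406.0, 233.0, 65.0, 73.0], 0.7)]
bench_rack [([276.0, 183.0, 50.0, 48.0], 0.65)]
top [[478.6, 0.0, 318.7], [0.0, 478.6, 189.8], [0.0, 0.0, 1.0]] [-0.088  0.     0.     0.     0.   ] [[0.027, -0.997, 0.077, 441.772], [-1.0, -0.027, 0.008, -30.014], [-0.006, -0.077, -0.997, 1113.494], [0.0, 0.0, 0.0, 1.0]]
vial_red_centre [([416.0, 173.0, 10.0, 15.0], 0.48)]
vial_blue_centre [([434.0, 183.0, 15.0, 8.0], 0.43)]
vial_white_centre [([379.0, 149.0, 16.0, 7.0], 0.48)]
vial_yellow_centre [([414.0, 221.0, 10.0, 14.0], 0.71), ([399.0, 16
[... 198 characters left out ...]
clock': 0.7, 'joints': array([ 1.10838641e+00,  2.99916096e-01,  1.52101579e+00,  1.46619264e-05,
        1.32070250e+00, -6.66019537e-02]), 'qd': array([ 4.46437457e-04,  6.62990671e-05, -1.90876059e-03, -5.70328432e-04,
       -2.78209730e-04, -8.29391367e-04]), 'effort': array([ 3.47885107e-04, -5.31553710e+01, -3.52886546e+01,  7.09500932e-02,
        2.12488492e-02, -3.43047634e-05]), 'eef_pos': array([212.0470937 , 507.46154956, 205.43006084]), 'eef_rot': array([-3.14155196e+00, -1.69517179e-05,  2.74578106e+00]), 'wrist_force': array([-0.89924432,  0.20851844, -0.44607654]), 'moment': array([-0.01172829, -0.04476775,  0.02162929]), 'finger_force': 0.0, 'finger_gap': 93.79756372179693}
```

View pics/top0.png

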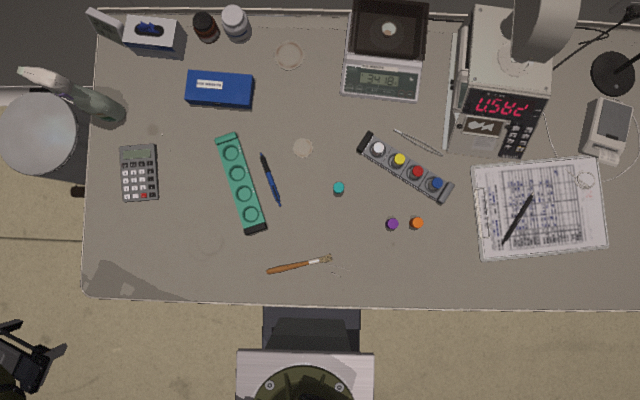

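View pics/scene0.png

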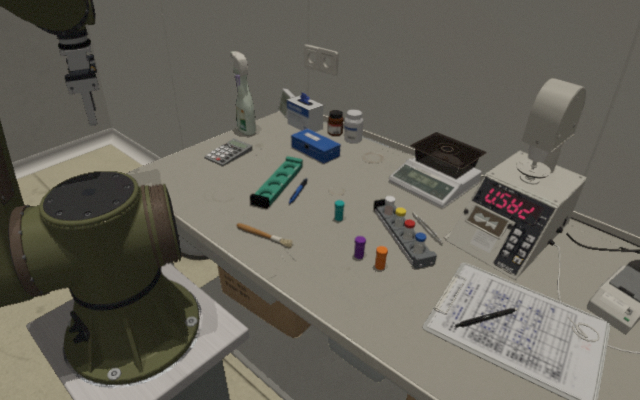

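The top view shows the carrying rack with its apparent black end at (365,143). From there the order is white (378,149), yellow (399,160), red (416,172), blue (436,184). The bench rack's black end is at (256,228). Things that could be mistaken for the vials are turquoise (339,188), purple (392,223) and orange (417,222), all standing loose outside the rack.

```bash
cat > h.py <<'E'
from cell import *
import cv2,numpy as np
from scipy.optimize import minimize
def proj(n,P):
    c=calibration(n);T=np.linalg.inv(c["cam_to_world"])
    return cv2.projectPoints(np.array(P,float).reshape(-1,1,3),cv2.Rodrigues(T[:3,:3])[0],T[:3,3],c["mtx"],np.array(c["distortion"],float))[0].reshape(-1,2)
def ray(n,uv,z):
    c=calibration(n);p=cv2.undistortPoints(np.array(uv,float).reshape(-1,1,2),c["mtx"],np.array(c["distortion"],float)).reshape(-1,2)
    M=np.array(c["cam_to_world"]);d=np.c_[p,np.ones(len(p))]@M[:3,:3].T;o=M[:3,3]
    return o+d*((z-o[2])/d[:,2])[:,None]
def box(x0,x1,h): return [(x,y,z) for x in(x0,x1) for y in(-26,26) for z in(0,h)]
BOX=[box(-118,118,20),box(-118,-102,30),box(102,118,30)]
S=4
def sil(n,p):
    c,s=np.cos(p[2]),np.sin(p[2]);R=np.array([[c,-s,0],[s,c,0],[0,0,1]])
    m=np.zeros((400*S,640*S),np.uint8)
    for b in BOX:
        q=proj(n,np.array(b)@R.T+[p[0],p[1],0]); h=cv2.convexHull(((q+.5)*S*16).astype(np.int32))
        cv2.fillConvexPoly(m,h,1,shift=4)
    return cv2.resize(m.astype(np.float32),(640,400),interpolation=cv2.INTER_AREA)
def fit(masks,p0):
    f=lambda p:sum(np.abs(sil(n,p)-m).sum()/m.sum() for n,m in masks.items())
    r=minimize(f,p0,method="Nelder-Mead",options=dict(initial_simplex=[p0,np.add(p0,[12,0,0]),np.add(p0,[0,12,0]),np.add(p0,[0,0,.1])],xatol=.05,fatol=1e-4))
    return r.x,r.fun
E
python3 - <<'E'
from h import *
ims={n:camera(n) for n in("scene","top")}
t=ims["top"]
a=cv2.resize(t[120:215,345:465],None,fx=4,fy=4,interpolation=cv2.INTER_CUBIC);b=cv2.resize(t[125:240,200:285],None,fx=3.3,fy=3.3,interpolation=cv2.INTER_CUBIC)
o=np.zeros((400,770,3),np.uint8);o[:a.shape[0],:a.shape[1]]=a;o[:b.shape[0],485:485+b.shape[1]]=b
cv2.imwrite("pics/crop1.png",o[:,:,::-1])
for q,bl,fr in(("carrying_rack",(365,141),(446,192)),("bench_rack",(256,226),(227,139))):
    A,B=ray("top",[bl,fr],30);d=B-A;p0=[*((A+B)/2)[:2],np.arctan2(d[1],d[0])]
    mk={n:regions_of(n,q)[0]["pixels"].astype(np.float32) for n in ims}
    if q=="carrying_rack":
        for n in ims:
            for v in("red","blue","white","yellow"):
                for r in regions_of(n,f"vial_{v}_centre"): pass
    for k in(["top"],["scene"],["top","scene"]):
        print(q,k,*[np.round(x,3) for x in fit({n:mk[n] for n in k},p0)])
for v in("red","blue","white","yellow"):
    for n in ims:
        for r in regions_of(n,f"vial_{v}_centre"):
            ys,xs=np.nonzero(r["pixels"]); c=(xs.mean(),ys.mean())
            print(v,n,np.round(c,1),"z33",np.round(ray(n,[c],33)[0][:2],1),"z58",np.round(ray(n,[c],58)[0][:2],1))
E
```

```text
carrying_rack ['top'] [ 584.379 -216.467   -2.118] 5.706
carrying_rack ['scene'] [ 586.542 -215.615   -2.133] 3.582
carrying_rack ['top', 'scene'] [ 585.063 -216.709   -2.124] 9.309
bench_rack ['top'] [5.37325e+02 1.61349e+02 3.53000e-01] 0.052
bench_rack ['scene'] [5.34231e+02 1.61136e+02 3.96000e-01] 0.113
bench_rack ['top', 'scene'] [5.35740e+02 1.60993e+02 3.62000e-01] 0.187
red scene [408.1 229.1] z33 [ 574.5 -236.9] z58 [ 544.8 -251.5]
red scene [407.2 243.4] z33 [ 528.6 -263.3] z58 [ 500.7 -276.8]
red top [416.2 171.1] z33 [ 573.5 -242.3] z58 [ 570.4 -237.4]
blue scene [419.2 242.7] z33 [ 549.1 -282.2] z58 [ 520.4 -295. ]
blue scene [401.8 236.5] z33 [ 540.9 -240.9] z58 [ 512.5 -255.3]
white scene [388.9 205.1] z33 [ 625.5 -148.4] z58 [ 593.7 -166.5]
white scene [403.2 235.9] z33 [ 545.2 -242. ] z58 [ 516.7 -256.4]
yellow scene [338.  210.9] z33 [518.1 -70.5] z58 [490.6 -91.7]
yellow scene [380.7 257.8] z33 [ 448.4 -246.7] z58 [ 423.6 -260.9]
yellow scene [359.2 246.6] z33 [ 446.5 -190.4] z58 [ 421.9 -206.9]
yellow scene [399.4 217.4] z33 [ 599.4 -196.7] z58 [ 568.7 -212.9]
yellow top [391.4 223. ] z33 [ 454.  -187.6] z58 [ 453.7 -183.9]
yellow top [416.1 222.1] z33 [ 457.6 -243.5] z58 [ 457.2 -238.5]
```

View pics/crop1.png

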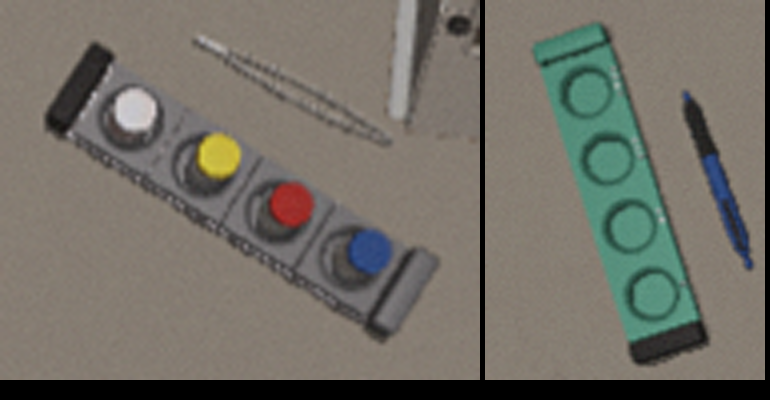

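The crop confirms that the carrying rack's black plate is beside white, so the order is white, yellow, red, blue. On the bench rack the black plate is at the bottom, at image (256,228). Next I'll refine the poses from cap colours and check how close the instrument stands.

```bash
cat >> h.py <<'E'
HS={"blue":((105,100,60),(125,255,255)),"red":((0,150,90),(4,255,255)),"yellow":((24,140,120),(34,255,255)),"white":((0,0,185),(180,45,255))}
def caps(im,win):
    x0,y0,x1,y1=win;hsv=cv2.cvtColor(im[y0:y1,x0:x1],cv2.COLOR_RGB2HSV);o={}
    for k,(a,b) in HS.items():
        m=cv2.inRange(hsv,a,b)
        if k=="red": m|=cv2.inRange(hsv,(174,150,90),(180,255,255))
        n,l,s,c=cv2.connectedComponentsWithStats(m)
        if n>1: i=1+s[1:,4].argmax();o[k]=(c[i][0]+x0,c[i][1]+y0,int(s[i,4]))
    return o
E
python3 - <<'E'
from h import *
import cell
print("go",getattr(cell,"grasp_offset",None))
t=camera("top");s=camera("scene")
P=[];L=[]
for n,im,w in(("top",t,(357,130,457,205)),("scene",s,(370,190,440,270))):
    for k,c in caps(im,w).items():
        g=ray(n,[c[:2]],57 if n=="top" else 54)[0][:2];print(n,k,np.round(c,1),np.round(g,1))
        if n=="top":P.append(g);L.append({"white":-75,"yellow":-25,"red":25,"blue":75}[k])
P=np.array(P);L=np.array(L)
if len(L)==4:
    c=P.mean(0);d=(L[:,None]*P).sum(0);print("row",c,np.arctan2(d[1],d[0]),np.linalg.norm(d)/(L**2).sum())
# plates of carrying rack, top view z=30: centres from crop
for nm,uv in(("black",(345+83/4,120+85/4)),("grey",(345+408/4,120+290/4))): print(nm,ray("top",[uv],30)[0][:2].round(1))
for nm,uv in zip("w0 w1 w2 w3".split(),((655,293),(632,226),(609,158),(587,92))): print(nm,ray("top",[(200+(uv[0]-485)/3.3-.4,125+uv[1]/3.3-.4)],20)[0][:2].round(1))
for p in((537.3,161.3,.353),(535.7,161,.362)): print([np.round((p[0]+l*np.cos(p[2]),p[1]+l*np.sin(p[2])),1).tolist() for l in(-75,-25,25,75)])
a=cv2.resize(t[0:200,440:560],None,fx=3,fy=3);b=cv2.resize(s[80:280,440:600],None,fx=2.5,fy=2.5)
o=np.zeros((600,770,3),np.uint8);o[:600,:360]=a;o[:500,365:765]=b;cv2.imwrite("pics/inst.png",o[:,:,::-1])
E
```

```text
go 18.8
top blue [436.8 182.5  88. ] [ 546.2 -283.9]
top red [417.3 170.7  86. ] [ 571.4 -240.1]
top yellow [399.3 158.6  88. ] [ 597.4 -199.4]
top white [378.3 147.2  73. ] [ 622.  -152.2]
scene blue [420.1 236.7  74. ] [ 544.3 -283.6]
scene red [409.4 222.6  51. ] [ 572.5 -238.4]
scene yellow [400.4 210.5  49. ] [ 598.8 -196.7]
scene white [390. 198.  19.] [ 626.4 -148.2]
row [ 584.24266145 -218.86985484] -2.0970031629148407 1.0081722090512608
black [ 639.4 -126.2]
grey [ 526.7 -314.1]
w0 [467.5 131.8]
w1 [513.7 149.6]
w2 [560.8 167.7]
w3 [607.  185.1]
[[466.9, 135.4], [513.8, 152.7], [560.8, 169.9], [607.7, 187.2]]
[[465.6, 134.4], [512.3, 152.1], [559.1, 169.9], [605.8, 187.6]]
```

View pics/inst.png

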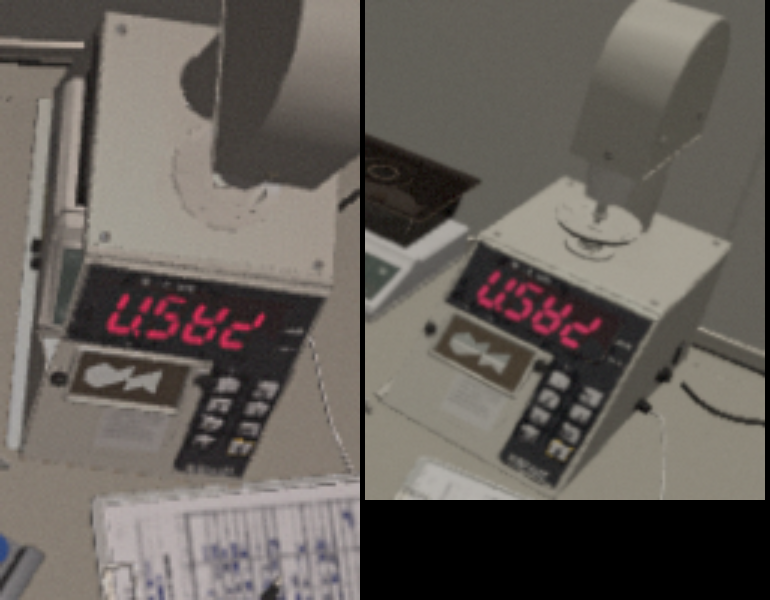

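```bash
cat > d.py <<'E'
import sys,numpy as np
from cell import *
s=read_state();p=s["eef_pos"];y=s["eef_rot"][2]
t=np.array([float(v) for v in sys.argv[1:4]])-p
print("at",p.round(1),"yaw",round(np.degrees(y),2),"gap",round(s["finger_gap"],1),"ff",round(s["finger_force"],1),"F",s["wrist_force"].round(1),"t",s["clock"])
print("units",np.round(np.array([t[0]*np.cos(y)+t[1]*np.sin(y),t[0]*np.sin(y)-t[1]*np.cos(y),-t[2]])/50,3),"twist to 40",round((np.degrees(y)-40)/180,4))
E
python3 -m jog '[[44,[0,0,0],0.0466],[44,[0,0,0],0.0466],[44,[0,0,0],0.0466],[44,[0,0,0],0.0466],[44,[0,0,0],0.0466],[44,[0,0,0],0.0466],[44,[0,0,0],0.0466],[44,[0,0,0],0.0466],[44,[0,0,0],0.0466],[44,[0,0,0],0.0466],[44,[0,0,0],0.0466],[44,[0,0,0],0.0466],[44,[0,0,0],0.0466],[44,[0,0,0],0.0466],[44,[0,0,0],0]]' 10
python3 d.py 546 -283.5 120
```

```text
clock: 3.4
eef_pos: [212.1, 507.5, 205.4]
eef_rot: [3.142, 0.0, 0.694]
wrist_force: [0.4, -0.6, 0.1]
finger_gap: 44.3
finger_force: 0.0
at [212.1 507.5 205.4] yaw 39.75 gap 44.3 ff 0.0 F [ 0.4 -0.6  0.1] t 3.4
units [-4.98  16.433  1.709] twist to 40 -0.0014
```

```bash
python3 -m jog '[[44,[-0.249,0.822,0.085],0],[44,[-0.249,0.822,0.085],0],[44,[-0.249,0.822,0.085],0],[44,[-0.249,0.822,0.085],0],[44,[-0.249,0.822,0.085],0],[44,[-0.249,0.822,0.085],0],[44,[-0.249,0.822,0.085],0],[44,[-0.249,0.822,0.085],0],[44,[-0.249,0.822,0.085],0],[44,[-0.249,0.822,0.085],0],[44,[-0.249,0.822,0.085],0],[44,[-0.249,0.822,0.085],0],[44,[-0.249,0.822,0.085],0],[44,[-0.249,0.822,0.085],0],[44,[-0.249,0.822,0.085],0],[44,[-0.249,0.822,0.085],0],[44,[-0.249,0.822,0.085],0],[44,[-0.249,0.822,0.085],0],[44,[-0.249,0.822,0.085],0],[44,[-0.249,0.822,0.085],0]]'
python3 d.py 546 -283.5 26
```

```text
clock: 5.4
eef_pos: [548.6, -284.7, 120.2]
eef_rot: [3.142, -0.0, 0.701]
wrist_force: [-0.2, 0.7, 0.0]
finger_gap: 44.0
finger_force: 0.0
at [ 548.6 -284.7  120.2] yaw 40.18 gap 44.0 ff 0.0 F [-0.2  0.7  0. ] t 5.4
units [-0.024 -0.052  1.884] twist to 40 0.001
```

```bash
python3 -m jog '[[44,[-0.024,-0.052,0.4],0],[44,[0,0,0.6],0],[44,[0,0,0],0],[44,[0,0,0],0]]'
python3 d.py 546 -283.5 26
python3 - <<'E'
from h import *
a=cv2.resize(camera("top")[110:230,345:485],None,fx=3,fy=3);b=cv2.resize(camera("scene")[150:290,350:470],None,fx=3,fy=3)
o=np.zeros((420,790,3),np.uint8);o[:360,:420]=a;o[:420,425:785]=b;cv2.imwrite("pics/hov1.png",o[:,:,::-1])
E
```

```text
clock: 5.8
eef_pos: [545.7, -281.6, 71.0]
eef_rot: [-3.141, 0.0, 0.699]
wrist_force: [0.6, -0.4, 1.1]
finger_gap: 44.1
finger_force: 0.0
at [ 545.7 -281.6   71. ] yaw 40.05 gap 44.1 ff 0.0 F [ 0.6 -0.4  1.1] t 5.8
units [-0.019  0.033  0.9  ] twist to 40 0.0003
```

View pics/hov1.png

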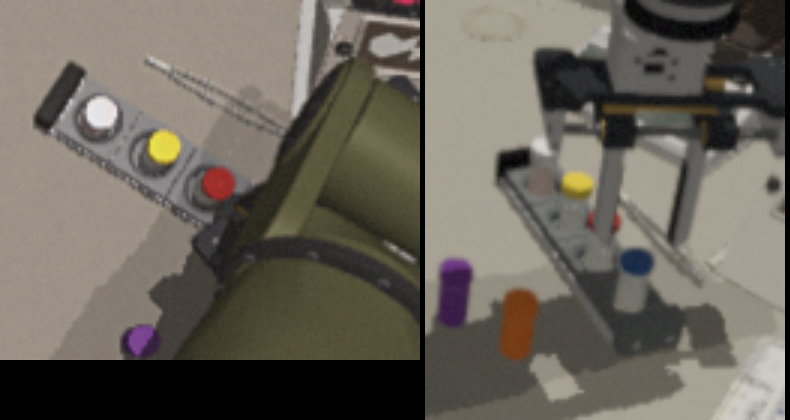

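The scene crop shows the two fingertips, at about (600,255) and (680,240), on either side of the blue cap at (637,262), with red clear. I'll go down and grip.

```bash
python3 -m jog '[[44,[-0.019,0.033,0.3],0],[44,[0,0,0.4],0],[44,[0,0,0.2],0],[44,[0,0,0],0],[24,[0,0,0],0],[20,[0,0,0],0],[20,[0,0,0],0],[20,[0,0,0],0],[20,[0,0,0],0],[20,[0,0,0],0]]' 8
python3 d.py 546 -283.5 95
```

```text
clock: 6.9
eef_pos: [546.3, -283.8, 26.1]
eef_rot: [3.14, -0.0, 0.696]
wrist_force: [0.4, 0.0, 5.9]
finger_gap: 23.7
finger_force: 8.0
at [ 546.3 -283.8   26.1] yaw 39.89 gap 23.7 ff 8.0 F [0.4 0.  5.9] t 6.9
units [-0.    -0.009 -1.377] twist to 40 -0.0006
```

```bash
python3 -m jog '[[20,[0,0,-0.2],0],[20,[0,0,-0.3],0],[20,[0,0,-0.4],0],[20,[0,0,-0.5],0],[20,[0,0,-0.1],0],[20,[0,0,0],0]]' 
python3 d.py 466.5 133.5 100
python3 - <<'E'
from h import *
b=camera("scene");c=caps(b,(380,150,470,240));print(c)
for z in(101,97,93,87): print(z,{k:ray("scene",[v[:2]],z)[0][:2].round(1).tolist() for k,v in c.items() if k=="blue"})
cv2.imwrite("pics/lift1.png",cv2.resize(b[130:290,350:490],None,fx=3,fy=3)[:,:,::-1])
E
```

```text
clock: 7.5
eef_pos: [546.2, -283.7, 101.6]
eef_rot: [3.14, -0.001, 0.696]
wrist_force: [-0.3, -0.0, -1.8]
finger_gap: 23.6
finger_force: 8.0
at [ 546.2 -283.7  101.6] yaw 39.89 gap 23.6 ff 8.0 F [-0.3 -0.  -1.8] t 7.5
units [ 4.128 -7.426  0.033] twist to 40 -0.0006
{'blue': (np.float64(426.27272727272725), np.float64(209.1969696969697), 66), 'red': (np.float64(409.18518518518516), np.float64(223.14814814814815), 54), 'yellow': (np.float64(400.3454545454546), np.float64(210.85454545454544), 55), 'white': (np.float64(449.4888888888889), np.float64(193.6888888888889), 45)}
101 {'blue': [583.4, -268.2]}
97 {'blue': [588.8, -265.8]}
93 {'blue': [594.2, -263.4]}
87 {'blue': [602.3, -259.8]}
```

View pics/lift1.png

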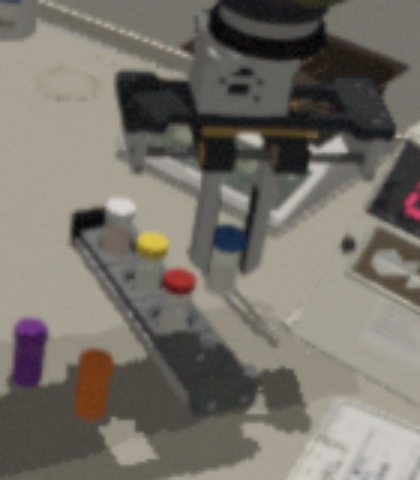

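The picture shows blue held upright, cap at crop (228,240), with the other three undisturbed in the rack.

```bash
python3 -m jog '[[20,[0.2,-0.37,0],0],[20,[0.39,-0.7,0],0],[20,[0.43,-0.77,0],0],[20,[0.43,-0.77,0],0],[20,[0.43,-0.77,0],0],[20,[0.43,-0.77,0],0],[20,[0.43,-0.77,0],0],[20,[0.43,-0.77,0],0],[20,[0.43,-0.77,0],0],[20,[0.35,-0.6,0],0],[20,[0.19,-0.37,0],0],[20,[0,0,0.4],0],[20,[0,0,0.4],0],[20,[0,0,0],0],[20,[0,0,0],0]]' 
python3 d.py 466.5 134 26
python3 - <<'E'
from h import *
b=camera("scene");t=camera("top")
p=read_state()["eef_pos"];zc=58-26+p[2]
c=caps(b,(230,130,320,230));print({k:v for k,v in c.items()}, "cap blue",ray("scene",[c["blue"][:2]],zc-4)[0][:2].round(1) if "blue" in c else "")
a=cv2.resize(t[120:240,200:300],None,fx=3.5,fy=3.5);e=cv2.resize(b[130:250,220:340],None,fx=3.5,fy=3.5)
cv2.imwrite("pics/hov2.png",np.hstack([a,e])[:,:,::-1])
E
```

```text
clock: 9.05
eef_pos: [466.2, 134.1, 60.2]
eef_rot: [-3.141, 0.001, 0.696]
wrist_force: [-0.8, -0.2, 0.4]
finger_gap: 24.0
finger_force: 8.0
at [466.2 134.1  60.2] yaw 39.88 gap 24.0 ff 8.0 F [-0.8 -0.2  0.4] t 9.05
units [0.004 0.006 0.683] twist to 40 -0.0007
{'blue': (np.float64(308.8413461538462), np.float64(143.96153846153845), 416)} cap blue [651.2 150.1]
```

View pics/hov2.png

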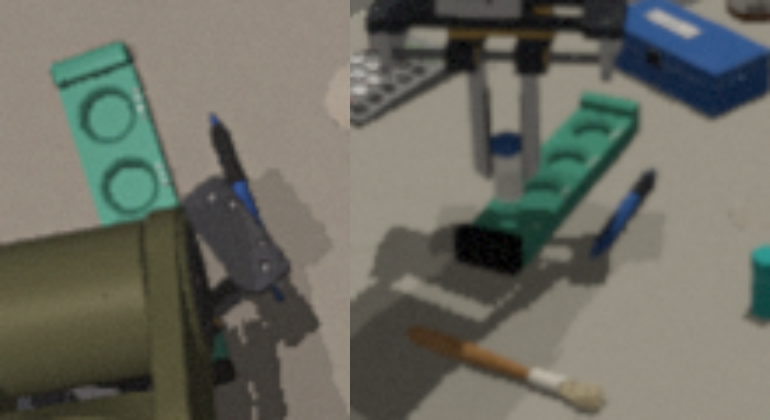

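The scene crop shows blue held above the well nearest the black plate, cap at crop (505,143). Lowering slowly.

```bash
python3 -m jog '[[20,[0,0,0.2],0],[20,[0,0,0.14],0],[20,[0,0,0.1],0],[20,[0,0,0],0]]'; python3 -m jog '[[20,[0,0,0.08],0],[20,[0,0,0.06],0],[20,[0,0,0],0],[20,[0,0,0],0]]' 
python3 d.py 466.5 134 26
python3 - <<'E'
from h import *
b=camera("scene")
cv2.imwrite("pics/low2.png",cv2.resize(b[140:220,230:320],None,fx=5,fy=5)[:,:,::-1])
E
```

```text
clock: 9.55
eef_pos: [466.0, 134.1, 37.6]
eef_rot: [-3.141, 0.001, 0.696]
wrist_force: [-0.0, -0.2, -0.9]
finger_gap: 23.8
finger_force: 8.0
clock: 9.95
eef_pos: [466.5, 134.2, 31.5]
eef_rot: [-3.142, 0.0, 0.696]
wrist_force: [0.3, 0.2, 0.4]
finger_gap: 23.8
finger_force: 8.0
at [466.5 134.2  31.5] yaw 39.89 gap 23.8 ff 8.0 F [0.3 0.2 0.4] t 9.95
units [-0.003  0.004  0.11 ] twist to 40 -0.0006
```

View pics/low2.png

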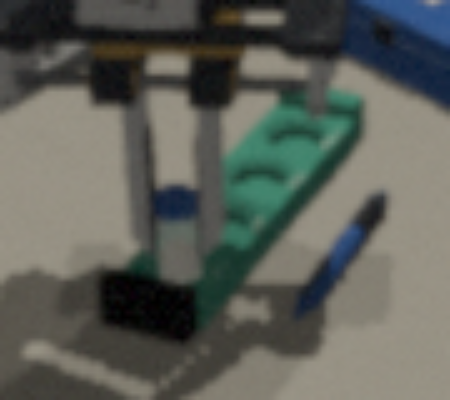

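No contact force, and the base is already about 6 mm below the rim, so blue is in the well. Lower it fully and release.

```bash
python3 -m jog '[[20,[0,0,0.06],0],[20,[0,0,0.045],0],[20,[0,0,0],0],[20,[0,0,0],0]]'; python3 -m jog '[[30,[0,0,0],0],[44,[0,0,0],0],[44,[0,0,0],0],[44,[0,0,0],0],[44,[0,0,-0.3],0],[44,[0,0,-0.5],0],[44,[0,0,-0.7],0],[44,[0,0,0],0],[44,[0,0,0],0]]' 
python3 d.py 571.5 -240 102
```

```text
clock: 10.4
eef_pos: [466.4, 134.2, 26.1]
eef_rot: [-3.142, 0.0, 0.696]
wrist_force: [-0.3, -1.1, -1.0]
finger_gap: 23.7
finger_force: 8.0
clock: 11.3
eef_pos: [466.6, 134.3, 101.4]
eef_rot: [3.141, -0.001, 0.696]
wrist_force: [-0.1, 0.6, -0.3]
finger_gap: 43.9
finger_force: 0.0
at [466.6 134.3 101.4] yaw 39.89 gap 43.9 ff 0.0 F [-0.1  0.6 -0.3] t 11.3
units [-3.191  7.089 -0.013] twist to 40 -0.0006
```

```bash
python3 -m jog '[[44,[-0.16,0.355,0],0],[44,[-0.3,0.67,0],0],[44,[-0.32,0.71,0],0],[44,[-0.32,0.71,0],0],[44,[-0.32,0.71,0],0],[44,[-0.32,0.71,0],0],[44,[-0.32,0.71,0],0],[44,[-0.32,0.71,0],0],[44,[-0.32,0.71,0],0],[44,[-0.32,0.71,0],0],[44,[-0.17,0.385,0],0],[44,[0,0,0.3],0],[44,[0,0,0.3],0],[44,[0,0,0],0],[44,[0,0,0],0]]'
python3 d.py 571.5 -239.7 26
python3 - <<'E'
from h import *
t=camera("top");s=camera("scene")
print(caps(t,(200,125,290,240)))
a=cv2.resize(t[125:240,200:290],None,fx=4,fy=4);b=cv2.resize(s[150:265,350:460],None,fx=4,fy=4)
cv2.imwrite("pics/hov3.png",np.hstack([a,b])[:,:,::-1])
E
```

```text
clock: 12.8
eef_pos: [571.1, -238.9, 70.4]
eef_rot: [-3.14, 0.001, 0.697]
wrist_force: [1.0, -0.1, -0.1]
finger_gap: 44.3
finger_force: 0.0
at [ 571.1 -238.9   70.4] yaw 39.95 gap 44.3 ff 0.0 F [ 1.  -0.1 -0.1] t 12.8
units [-0.004  0.017  0.888] twist to 40 -0.0003
{'blue': (np.float64(272.618320610687), np.float64(185.96946564885496), 131), 'white': (np.float64(239.66666666666666), np.float64(150.33333333333334), 3)}
```

View pics/hov3.png

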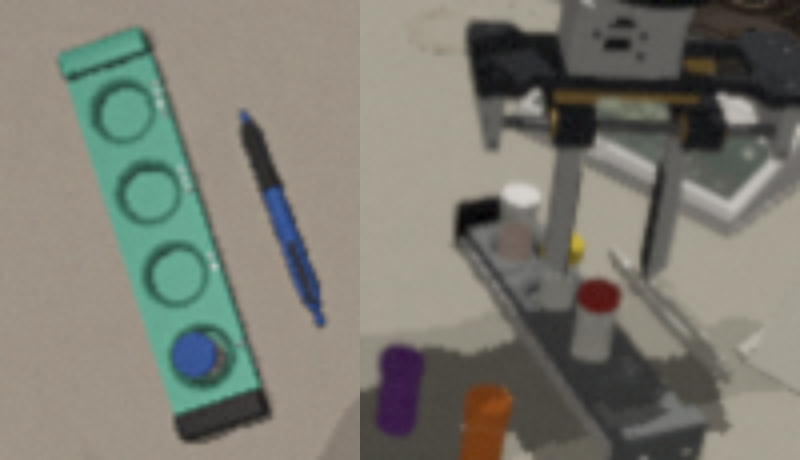

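Blue stands in the well next to the black plate, cap at crop (194,356). The fingers straddle the red cap at crop (598,295).

```bash
python3 -m jog '[[44,[-0.004,0.017,0.3],0],[44,[0,0,0.38],0],[44,[0,0,0.2],0],[44,[0,0,0],0],[24,[0,0,0],0],[20,[0,0,0],0],[20,[0,0,0],0],[20,[0,0,0],0],[20,[0,0,0],0],[20,[0,0,-0.2],0],[20,[0,0,-0.3],0],[20,[0,0,-0.5],0],[20,[0,0,-0.5],0],[20,[0,0,0],0]]' 8
python3 d.py 513.1 151.6 100
```

```text
clock: 14.3
eef_pos: [573.4, -241.6, 107.1]
eef_rot: [3.135, -0.003, 0.696]
wrist_force: [0.0, 0.1, 0.2]
finger_gap: 23.6
finger_force: 8.0
at [ 573.4 -241.6  107.1] yaw 39.89 gap 23.6 ff 8.0 F [0.  0.1 0.2] t 14.3
units [ 4.118 -6.807  0.141] twist to 40 -0.0006
```

```bash
python3 -m jog '[[20,[0.2,-0.34,0],0],[20,[0.39,-0.65,0],0],[20,[0.42,-0.7,0],0],[20,[0.42,-0.7,0],0],[20,[0.42,-0.7,0],0],[20,[0.42,-0.7,0],0],[20,[0.42,-0.7,0],0],[20,[0.42,-0.7,0],0],[20,[0.42,-0.7,0],0],[20,[0.38,-0.6,0],0],[20,[0.22,-0.35,0],0],[20,[0,0,0.4],0],[20,[0,0,0.5],0],[20,[0,0,0],0],[20,[0,0,0],0]]' 
python3 d.py 513.2 151.8 26
python3 - <<'E'
from h import *
b=camera("scene");cv2.imwrite("pics/hov4.png",cv2.resize(b[130:220,230:330],None,fx=5,fy=5)[:,:,::-1])
E
```

```text
clock: 15.8
eef_pos: [511.0, 153.9, 57.7]
eef_rot: [-3.141, 0.0, 0.696]
wrist_force: [-0.1, 0.4, 1.7]
finger_gap: 23.4
finger_force: 8.0
at [511.  153.9  57.7] yaw 39.88 gap 23.4 ff 8.0 F [-0.1  0.4  1.7] t 15.8
units [0.007 0.061 0.633] twist to 40 -0.0007
```

View pics/hov4.png

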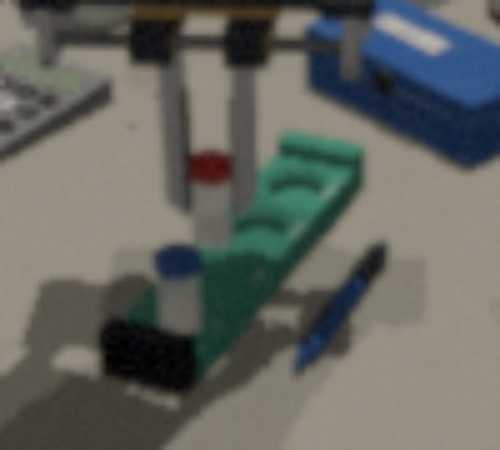

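Red is held upright above well 2, cap at crop (210,168), and blue stands in its well. Correct the small offset and lower.

```bash
python3 -m jog '[[20,[0.007,0.061,0],0],[20,[0,0,0.2],0],[20,[0,0,0.1],0],[20,[0,0,0.1],0],[20,[0,0,0.08],0],[20,[0,0,0.06],0],[20,[0,0,0],0],[20,[0,0,0],0]]' 
python3 d.py 513.2 151.8 26
```

```text
clock: 16.65
eef_pos: [513.2, 151.9, 30.3]
eef_rot: [3.142, -0.0, 0.696]
wrist_force: [0.8, 0.2, 0.0]
finger_gap: 23.3
finger_force: 8.0
at [513.2 151.9  30.3] yaw 39.89 gap 23.3 ff 8.0 F [0.8 0.2 0. ] t 16.65
units [-0.002  0.001  0.085] twist to 40 -0.0006
```

```bash
python3 -m jog '[[20,[0,0,0.05],0],[20,[0,0,0.035],0],[20,[0,0,0],0],[20,[0,0,0],0]]'; python3 -m jog '[[30,[0,0,0],0],[44,[0,0,0],0],[44,[0,0,0],0],[44,[0,0,0],0],[44,[0,0,-0.3],0],[44,[0,0,-0.5],0],[44,[0,0,-0.7],0],[44,[0,0,0],0],[44,[0,0,0],0]]' 
python3 d.py 598 -198.5 102
```

```text
clock: 17.05
eef_pos: [513.6, 152.2, 26.5]
eef_rot: [3.141, -0.001, 0.696]
wrist_force: [0.3, 1.1, 5.9]
finger_gap: 23.5
finger_force: 8.0
clock: 17.95
eef_pos: [513.3, 151.9, 101.2]
eef_rot: [3.141, -0.001, 0.696]
wrist_force: [0.3, 0.0, -0.4]
finger_gap: 43.9
finger_force: 0.0
at [513.3 151.9 101.2] yaw 39.89 gap 43.9 ff 0.0 F [ 0.3  0.  -0.4] t 17.95
units [-3.195  6.463 -0.015] twist to 40 -0.0006
```

```bash
python3 -m jog '[[44,[-0.16,0.32,0],0],[44,[-0.3,0.6,0],0],[44,[-0.32,0.65,0],0],[44,[-0.32,0.65,0],0],[44,[-0.32,0.65,0],0],[44,[-0.32,0.65,0],0],[44,[-0.32,0.65,0],0],[44,[-0.32,0.65,0],0],[44,[-0.32,0.65,0],0],[44,[-0.32,0.65,0],0],[44,[-0.175,0.343,0],0],[44,[0,0,0.3],0],[44,[0,0,0.3],0],[44,[0,0,0],0],[44,[0,0,0],0]]'
python3 d.py 598 -198.3 26
python3 - <<'E'
from h import *
t=camera("top");s=camera("scene")
a=cv2.resize(t[125:240,200:290],None,fx=4,fy=4);b=cv2.resize(s[150:265,350:460],None,fx=4,fy=4)
cv2.imwrite("pics/hov5.png",np.hstack([a,b])[:,:,::-1])
E
```

```text
clock: 19.45
eef_pos: [597.5, -197.3, 70.1]
eef_rot: [-3.14, 0.001, 0.697]
wrist_force: [0.8, 0.2, 0.2]
finger_gap: 44.1
finger_force: 0.0
at [ 597.5 -197.3   70.1] yaw 39.96 gap 44.1 ff 0.0 F [0.8 0.2 0.2] t 19.45
units [-0.005  0.021  0.883] twist to 40 -0.0002
```

View pics/hov5.png

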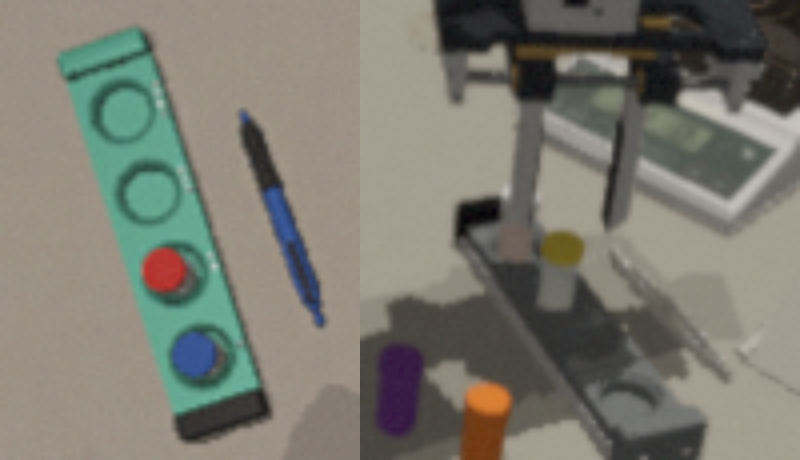

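Blue (194,356) and red (165,270) are seated next to the black plate. The fingers straddle the yellow cap at (562,248).

```bash
python3 -m jog '[[44,[-0.005,0.021,0.3],0],[44,[0,0,0.38],0],[44,[0,0,0.2],0],[44,[0,0,0],0],[24,[0,0,0],0],[20,[0,0,0],0],[20,[0,0,0],0],[20,[0,0,0],0],[20,[0,0,0],0],[20,[0,0,-0.2],0],[20,[0,0,-0.3],0],[20,[0,0,-0.5],0],[20,[0,0,-0.5],0],[20,[0,0,0],0],[20,[0,0,0],0]]' 8
python3 d.py 560 169.4 100
```

```text
clock: 21.05
eef_pos: [598.5, -199.5, 102.8]
eef_rot: [3.14, -0.001, 0.696]
wrist_force: [1.5, 0.1, -1.1]
finger_gap: 23.0
finger_force: 8.0
at [ 598.5 -199.5  102.8] yaw 39.89 gap 23.0 ff 8.0 F [ 1.5  0.1 -1.1] t 21.05
units [ 4.142 -6.155  0.056] twist to 40 -0.0006
```

```bash
python3 -m jog '[[20,[0.2,-0.3,0],0],[20,[0.39,-0.58,0],0],[20,[0.42,-0.625,0],0],[20,[0.42,-0.625,0],0],[20,[0.42,-0.625,0],0],[20,[0.42,-0.625,0],0],[20,[0.42,-0.625,0],0],[20,[0.42,-0.625,0],0],[20,[0.42,-0.625,0],0],[20,[0.39,-0.57,0],0],[20,[0.22,-0.33,0],0],[20,[0,0,0.4],0],[20,[0,0,0.4],0],[20,[0,0,0],0],[20,[0,0,0],0]]' 
python3 d.py 560 169.4 26
python3 - <<'E'
from h import *
b=camera("scene");cv2.imwrite("pics/hov6.png",cv2.resize(b[120:220,230:330],None,fx=5,fy=5)[:,:,::-1])
E
```

```text
clock: 22.55
eef_pos: [559.2, 169.7, 61.8]
eef_rot: [-3.141, 0.001, 0.696]
wrist_force: [0.4, -0.6, -0.6]
finger_gap: 23.1
finger_force: 8.0
at [559.2 169.7  61.8] yaw 39.91 gap 23.1 ff 8.0 F [ 0.4 -0.6 -0.6] t 22.55
units [0.008 0.015 0.716] twist to 40 -0.0005
```

View pics/hov6.png

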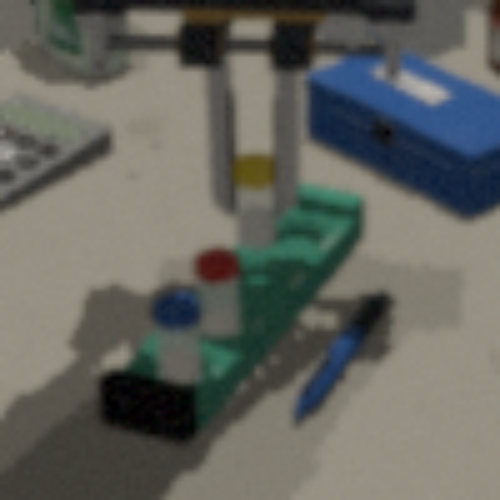

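Yellow is upright above the third well, cap at crop (255,168). Lowering.

```bash
python3 -m jog '[[20,[0.008,0.015,0.1],0],[20,[0,0,0.2],0],[20,[0,0,0.1],0],[20,[0,0,0.1],0],[20,[0,0,0.06],0],[20,[0,0,0.06],0],[20,[0,0,0],0],[20,[0,0,0],0]]' 
python3 d.py 560 169.4 26
```

```text
clock: 23.4
eef_pos: [560.6, 169.1, 31.1]
eef_rot: [3.142, -0.0, 0.696]
wrist_force: [0.2, -0.6, -0.3]
finger_gap: 23.2
finger_force: 8.0
at [560.6 169.1  31.1] yaw 39.89 gap 23.2 ff 8.0 F [ 0.2 -0.6 -0.3] t 23.4
units [-0.006 -0.013  0.101] twist to 40 -0.0006
```

```bash
python3 -m jog '[[20,[0,0,0.06],0],[20,[0,0,0.04],0],[20,[0,0,0],0],[20,[0,0,0],0]]'; python3 -m jog '[[30,[0,0,0],0],[44,[0,0,0],0],[44,[0,0,0],0],[44,[0,0,0],0],[44,[0,0,-0.3],0],[44,[0,0,-0.5],0],[44,[0,0,-0.7],0],[44,[0,0,0],0],[44,[0,0,0],0]]' 
python3 d.py 623 -151.8 102
```

```text
clock: 23.8
eef_pos: [560.9, 169.3, 26.4]
eef_rot: [3.141, -0.001, 0.696]
wrist_force: [-0.3, 1.2, 5.5]
finger_gap: 22.7
finger_force: 8.0
clock: 24.7
eef_pos: [560.9, 169.2, 102.3]
eef_rot: [3.141, -0.002, 0.696]
wrist_force: [-0.7, -0.8, -0.2]
finger_gap: 44.3
finger_force: 0.0
at [560.9 169.2 102.3] yaw 39.89 gap 44.3 ff 0.0 F [-0.7 -0.8 -0.2] t 24.7
units [-3.164e+00  5.722e+00  5.000e-03] twist to 40 -0.0006
```

```bash
python3 -m jog '[[44,[-0.16,0.29,0],0],[44,[-0.3,0.54,0],0],[44,[-0.316,0.572,0],0],[44,[-0.316,0.572,0],0],[44,[-0.316,0.572,0],0],[44,[-0.316,0.572,0],0],[44,[-0.316,0.572,0],0],[44,[-0.316,0.572,0],0],[44,[-0.316,0.572,0],0],[44,[-0.316,0.572,0],0],[44,[-0.174,0.316,0],0],[44,[0,0,0.3],0],[44,[0,0,0.3],0],[44,[0,0,0],0],[44,[0,0,0],0]]'
python3 d.py 623 -151.8 26
python3 - <<'E'
from h import *
t=camera("top");s=camera("scene")
a=cv2.resize(t[125:240,200:290],None,fx=4,fy=4);b=cv2.resize(s[150:265,350:460],None,fx=4,fy=4)
cv2.imwrite("pics/hov7.png",np.hstack([a,b])[:,:,::-1])
E
```

```text
clock: 26.2
eef_pos: [622.5, -150.6, 70.3]
eef_rot: [-3.14, 0.001, 0.698]
wrist_force: [0.5, -0.0, 1.0]
finger_gap: 44.2
finger_force: 0.0
at [ 622.5 -150.6   70.3] yaw 39.97 gap 44.2 ff 0.0 F [ 0.5 -0.   1. ] t 26.2
units [-0.007  0.025  0.886] twist to 40 -0.0002
```

View pics/hov7.png

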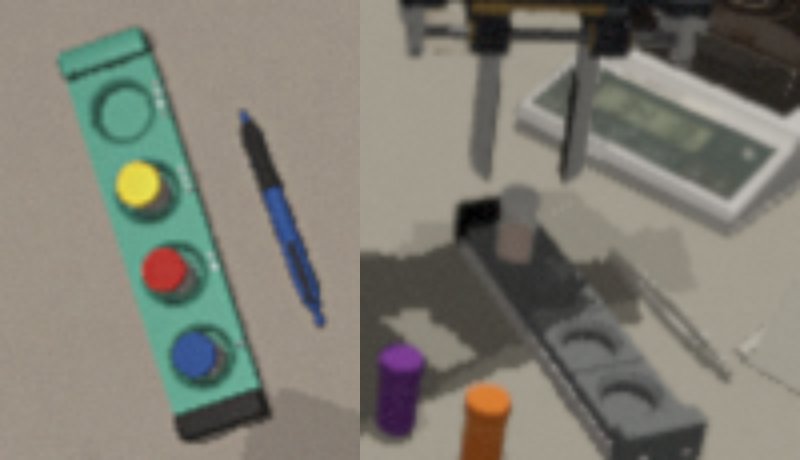

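Yellow is seated at (138,185). The fingers bracket the white cap at (520,197).

```bash
python3 -m jog '[[44,[-0.007,0.025,0.3],0],[44,[0,0,0.38],0],[44,[0,0,0.2],0],[44,[0,0,0],0],[24,[0,0,0],0],[20,[0,0,0],0],[20,[0,0,0],0],[20,[0,0,0],0],[20,[0,0,0],0],[20,[0,0,-0.2],0],[20,[0,0,-0.3],0],[20,[0,0,-0.5],0],[20,[0,0,-0.5],0],[20,[0,0,0],0],[20,[0,0,0],0]]' 8
python3 d.py 606.9 187 100
```

```text
clock: 27.8
eef_pos: [623.4, -153.1, 102.8]
eef_rot: [3.14, -0.001, 0.696]
wrist_force: [-0.3, 0.4, -0.9]
finger_gap: 23.9
finger_force: 8.0
at [ 623.4 -153.1  102.8] yaw 39.89 gap 23.9 ff 8.0 F [-0.3  0.4 -0.9] t 27.8
units [ 4.108 -5.431  0.057] twist to 40 -0.0006
```

```bash
python3 -m jog '[[20,[0.2,-0.26,0],0],[20,[0.39,-0.52,0],0],[20,[0.417,-0.55,0],0],[20,[0.417,-0.55,0],0],[20,[0.417,-0.55,0],0],[20,[0.417,-0.55,0],0],[20,[0.417,-0.55,0],0],[20,[0.417,-0.55,0],0],[20,[0.417,-0.55,0],0],[20,[0.38,-0.5,0],0],[20,[0.22,-0.3,0],0],[20,[0,0,0.4],0],[20,[0,0,0.4],0],[20,[0,0,0],0],[20,[0,0,0],0]]' 
python3 d.py 606.9 187 26
python3 - <<'E'
from h import *
b=camera("scene");cv2.imwrite("pics/hov8.png",cv2.resize(b[120:220,230:330],None,fx=5,fy=5)[:,:,::-1])
E
```

```text
clock: 29.3
eef_pos: [606.6, 187.0, 61.9]
eef_rot: [-3.141, 0.001, 0.696]
wrist_force: [0.2, -0.2, 0.1]
finger_gap: 23.9
finger_force: 8.0
at [606.6 187.   61.9] yaw 39.88 gap 23.9 ff 8.0 F [ 0.2 -0.2  0.1] t 29.3
units [0.004 0.005 0.719] twist to 40 -0.0007
```

View pics/hov8.png

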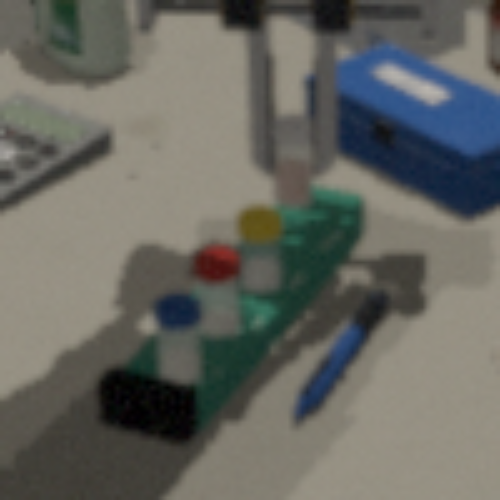

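White is upright above the fourth well, at crop (293,160), and the other three stand in order. Lowering.

```bash
python3 -m jog '[[20,[0.004,0.005,0.1],0],[20,[0,0,0.2],0],[20,[0,0,0.1],0],[20,[0,0,0.1],0],[20,[0,0,0.06],0],[20,[0,0,0.06],0],[20,[0,0,0],0],[20,[0,0,0],0]]' 
python3 d.py 606.9 187 26
```

```text
clock: 30.15
eef_pos: [607.2, 187.0, 31.1]
eef_rot: [3.142, -0.0, 0.696]
wrist_force: [-0.1, -0.5, -0.7]
finger_gap: 23.9
finger_force: 8.0
at [607.2 187.   31.1] yaw 39.89 gap 23.9 ff 8.0 F [-0.1 -0.5 -0.7] t 30.15
units [-0.005 -0.003  0.101] twist to 40 -0.0006
```

Release, rise, and back away toward the robot so both cameras can see.

```bash
python3 -m jog '[[20,[0,0,0.06],0],[20,[0,0,0.04],0],[20,[0,0,0],0],[20,[0,0,0],0]]'; python3 -m jog '[[30,[0,0,0],0],[44,[0,0,0],0],[44,[0,0,0],0],[44,[0,0,0],0],[44,[0,0,-0.3],0],[44,[0,0,-0.5],0],[44,[0,0,-0.7],0],[44,[0,0,-0.7],0],[44,[-0.3,0.5,0],0],[44,[-0.3,0.7,0],0],[44,[-0.3,0.7,0],0],[44,[-0.3,0.7,0],0],[44,[-0.3,0.7,0],0],[44,[-0.3,0.7,0],0],[44,[-0.3,0.5,0],0],[44,[0,0,0],0],[44,[0,0,0],0]]' 
python3 - <<'E'
from h import *
t=camera("top");s=camera("scene")
a=cv2.resize(t[125:240,200:290],None,fx=4,fy=4);b=cv2.resize(s[125:240,220:320],None,fx=4,fy=4)
cv2.imwrite("pics/end.png",np.hstack([a,b])[:,:,::-1])
for k,c in caps(t,(215,135,265,235)).items():print(k,np.round(c,1),ray("top",[c[:2]],57)[0][:2].round(1))
E
```

```text
clock: 30.55
eef_pos: [607.4, 187.3, 26.5]
eef_rot: [3.141, -0.001, 0.696]
wrist_force: [0.0, 1.7, 5.7]
finger_gap: 23.5
finger_force: 8.0
clock: 32.25
eef_pos: [670.8, -53.1, 136.7]
eef_rot: [3.141, -0.0, 0.695]
wrist_force: [-0.3, 0.7, -0.1]
finger_gap: 43.7
finger_force: 0.0
blue [248.2 213.2  96. ] [466.8 132.9]
red [240.6 192.   88. ] [513.4 151.6]
yellow [234.4 170.7  92. ] [560.6 167.3]
white [226.7 150.   81. ] [606.8 186.8]
```

View pics/end.png

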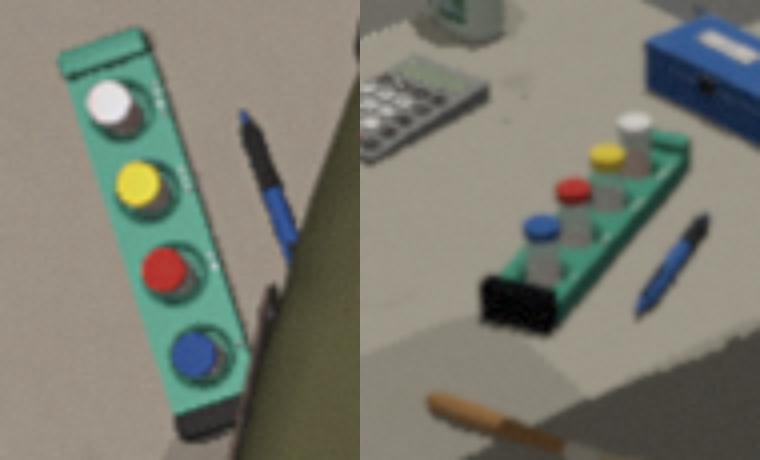

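All four stand upright and seated. From the black plate the order is blue (194,356), red (165,270), yellow (138,185), white (110,103).

```bash
python3 -c "
from cell import *
print(sign_off())"
```

```text
the job is handed in; nothing more can be done
None
```

All four vials stand upright and fully down in the bench rack in reverse order (blue, red, yellow, white from the black end), and the job was handed in at about 32 s of the 106 s allowed.

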